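# Set the decade resistance box to 472 and switch it in

## Task

Set the decade resistance box to 472 ohms for the small board plugged into its terminals: with the box's toggle switch left off (leaning to the near side), turn the hundreds dial to 4, the tens dial to 7 and the units dial to 2, each resting in its click. Only when all three are set, flip the toggle over to on (leaning to the far side) to connect the board, and leave the dials at 472. Do not knock or push aside anything else lying on the bench.

Things in the scene. Friction and masses are not known exactly. Their poses are not given: they have to be found in the camera images.
- decade_box: Decade resistance box, fixed: grey case 350 mm wide (its y), 126 deep (x), 72 high, flat level aluminium panel on top. Origin: centre of its underside. x points to the far long edge, y to its left, z up; left/near/far as seen from the robot's side. On the panel, all at x=0: terminals with a small green board at y=+140 mm, dials at +70, -5, -80, bat toggle at -145.
- panel (a point): Centre of the box's panel top, axes as the box. The green board on the terminals is the highest thing on the panel: 46 mm above it, from y=+130 to +166 mm. The dials are 28 mm high. Around each dial ten marks for the digits 0 to 9; those of 0 and 5 are long.
- hundreds_dial (a joint): The hundreds dial, the left-hand of three alike: angle in rad, 0 to 4.712, growing clockwise from above. A click every 0.5236 rad (30 degrees): digit = angle / 0.5236, 0 to 9, end stops at 0 and 9. Its sprung click-stop (about 0.06 Nm to pass) draws the freed dial into the nearest click; it turns both ways.
- hundreds_grip (a point): Grip point of the hundreds dial, on its axis, 18 mm above the panel (y=+70 mm on the box). Black dial: 42 mm skirt, coned to 9 mm above the panel, under a straight upright bar grip 36 mm long, 12 wide, top at 28 mm. White line on half of the bar = pointer. In the box frame the pointer is at 135 degrees minus the dial angle, counter-clockwise from x: digit 0 points near-left, 9 near-right.
- tens_dial (a joint): The tens dial, the middle of three alike: angle in rad, 0 to 4.712, growing clockwise from above. A click every 0.5236 rad (30 degrees): digit = angle / 0.5236, 0 to 9, end stops at 0 and 9. Its sprung click-stop (about 0.06 Nm to pass) draws the freed dial into the nearest click; it turns both ways.
- tens_grip (a point): Grip point of the tens dial, on its axis, 18 mm above the panel (y=-5 mm on the box). Black dial: 42 mm skirt, coned to 9 mm above the panel, under a straight upright bar grip 36 mm long, 12 wide, top at 28 mm. White line on half of the bar = pointer. In the box frame the pointer is at 135 degrees minus the dial angle, counter-clockwise from x: digit 0 points near-left, 9 near-right.
- units_dial (a joint): The units dial, the right-hand of three alike: angle in rad, 0 to 4.712, growing clockwise from above. A click every 0.5236 rad (30 degrees): digit = angle / 0.5236, 0 to 9, end stops at 0 and 9. Its sprung click-stop (about 0.06 Nm to pass) draws the freed dial into the nearest click; it turns both ways.
- units_grip (a point): Grip point of the units dial, on its axis, 18 mm above the panel (y=-80 mm on the box). Black dial: 42 mm skirt, coned to 9 mm above the panel, under a straight upright bar grip 36 mm long, 12 wide, top at 28 mm. White line on half of the bar = pointer. In the box frame the pointer is at 135 degrees minus the dial angle, counter-clockwise from x: digit 0 points near-left, 9 near-right.
- toggle (a joint): Bat toggle switch: angle in rad, 0 = OFF, leaning 20 degrees to the near long edge; 0.70 = ON, leaning 20 degrees to the far long edge (round black mark on that side of the panel, short bar mark on the off side). A spring snaps it over its centre (0.35) to either side; pushing it over near the tip takes 2 to 4 N.
- toggle_tip (a point): Tip of the toggle's steel bat, 33 mm above the panel; in the box frame at x=-10 mm when OFF, +10 mm when ON. The bat is 30 mm long from its pivot, 5 mm thick at the root and 8 at the tip, in a steel bushing 12 mm across and 7 mm high.
- toggle_pivot (a point): Pivot of the toggle, fixed on the box, 5 mm above the panel (x=0, y=-145 mm in the box frame); the bat swings in the box's x-z plane. Axes as the box.
- screwdriver: Bystander: small red-handled screwdriver, 150 mm, lying before the near side of the box; origin under its middle.
- solder_spool: Bystander: spool of solder standing on its flange, 62 mm across, 46 mm high, beyond the far side of the box; origin at its foot.
- pliers: Bystander: red-handled pliers, about 160 mm long, 12 mm high, lying beyond the far side of the box; origin under the rivet.
- wool_tin: Bystander: low yellow tin of brass wool, 72 mm across, 35 mm high, to the right of the box; origin at its foot.
- drink_can: Bystander: plain drink can, 66 mm across, 115 mm high, to the left of the box; origin at its foot.
- tape_roll: Bystander: roll of grey tape lying flat, 110 mm across, 48 mm high, to the left of the box; origin at its foot.
- helping_hand: Bystander: helping-hand stand, black foot 50 x 65 mm with a cross bar and two clips, 105 mm high, at the near left; origin under its foot.
- multimeter: Bystander: yellow hand multimeter lying face up, 150 x 75 x 46 mm, to the right of the box; origin under its middle.

How it is judged (in metres and radians):
On the way, in this order (a step that is already met when the one before it is completed fails the run):
1. all three dials stand at 4, 7 and 2 while the toggle is still off (value of joint hundreds_dial between 1.9244 and 2.2644 rad and value of joint tens_dial between 3.4952 and 3.8352 rad and value of joint units_dial between 0.8772 and 1.2172 rad and value of joint toggle below 0.15 rad), for 0.2 s.
2. the toggle is flipped to on with the dials at 472 (value of joint hundreds_dial between 1.9244 and 2.2644 rad and value of joint tens_dial between 3.4952 and 3.8352 rad and value of joint units_dial between 0.8772 and 1.2172 rad and value of joint toggle above 0.55 rad), for 0.2 s.
At the end, for the whole second after the job is handed in: The hundreds dial rests at 4 (2.094 rad), the tens dial at 7 (3.665 rad) and the units dial at 2 (1.047 rad), each within 0.17 rad (a third of a click); the toggle is over on its far, on side (angle above 0.55 rad) (all of step 2); the robot touches nothing.
It fails at once if the toggle is switched over to on while any dial is off its number (value of joint toggle above 0.4 rad and not (value of joint hundreds_dial between 1.9244 and 2.2644 rad and value of joint tens_dial between 3.4952 and 3.8352 rad and value of joint units_dial between 0.8772 and 1.2172 rad)).
It fails at once if a thing lying on the bench is pushed aside by more than 20 mm (distance of any of screwdriver, solder_spool, pliers, wool_tin, drink_can, tape_roll, helping_hand, multimeter from where it was at the start of the episode above 0.02 m).
It also fails if it takes over 64 s, if anything falls off the work surface, if the arm or the gripper's body presses on something with over 40 N, if the wrist force passes 120 N, or if a joint passes its speed limit or range.

## Robot

A 6-joint arm with a two-finger parallel gripper is mounted at the origin on the work surface. World frame = base frame: x ahead of the robot, y to its left, z up, the work surface at z = 0. Lengths are in mm, angles in degrees, forces in N, time in s.
With the tool pointing down it reaches from about 375 to 900 mm from the base axis. Payload 3.1 kg.
Tool frame: the origin (TCP) lies between the finger pads; the fingertips stand 22 mm ahead of it and the grasp point (between the pads) lies 3 mm ahead of it; z points along the fingers, y is the line along which they close (so a half turn about z gives the same grasp; the last joint's range is limited). The gripper opens to 85 mm and grips with 20 to 120 N. Pads are 22 mm wide; open, the fingers measure 114 mm over their backs; the gripper's body (76 mm by 85 mm) begins 54 mm behind the grasp point. The pads swing forward as they close: fully open they stand 13 mm farther back than shut.
Start: joints at [59.158, 30.224, 82.088, -0, 67.689, -10.227], TCP at [220.013, 584.971, 220.01] pointing down, gripper open.
Joint ranges: [-176.69, 176.69], [-43.24, 126.21], [12.49, 139.97], [-82, 262], [0, 151.66], [-163.58, 163.58]. Speed limits (degrees/s): [159.86, 159.86, 180, 180, 180, 180].

## Interface

Orientations are given as [roll, pitch, yaw] about the fixed x, y, z axes, in that order (R = Rz(yaw) Ry(pitch) Rx(roll)).
In Python, from station import r gives the robot as it stands.
- The arm moves only by the tool carry_out, never from a script. Its argument "plan" is a list of rows, each an object of numbers: "wx", "wy", "wz": the turn, a rotation vector about the tool's x, y, z in degrees; "tx", "ty", "tz": the shift along the tool's x, y, z in mm; "hand": the closure in counts, from 0 (fully open) to 255 (shut). A call has 1 to 10 rows; each row shifts and turns the commanded pose from where the row before left it, along the tool's axes as they then stand; what a row does not reach is not made up. A row lasts 1/10 s, in which the tool goes at most 50 mm and 8.59 degrees, less where a joint would pass 70% of its speed; a pose out of reach is approached as far as the arm can. A call with a gripper value outside its range is refused whole. The fingers move at their own pace and stop on an object; "grip_force" is the grip in N (left out, the last holds). Time passes only in rows, so rows that do not move let the fingers close. It gives the time, the measured TCP pose, the force, the opening and the grip force at its end, in the units of the state.
- r.sense(): the state, without advancing time (a new reading comes with each control period).
- r.snapshot(name): name is "scene" or "side" or "wrist"; returns a dict with "pixels" (480x640x3 uint8, red, green, blue), "range_z" (480x640 float32, mm along the optical axis (not along the pixel's ray), 0 where there is no reading), "camera_matrix" (3x3 intrinsics, pixels), "R" (3x3) and "t" (3): a world point X has camera coordinates R X + t. Camera axes: x right, y down, z forward; pixel columns grow to the right and rows downward; lengths in mm; the calibration is good to about 2 mm. A picture is of the moment at which its call begins.
- r.sign_off(): hands the job in; it is judged then, once.
Trained networks look in a picture, given as the dict that the camera call returned (one of the last four; its "shot" number tells which), for a name from the list of things; names that differ only in an ending like _2 or _b are one class to them, and where a whole thing is asked for, a point or a joint stands for the part that bears it (a point fixed in the world has none). Each returns a list of dicts, best first, with "confidence" (0 to 1); they miss things now and then, are a little off and sometimes report something else, mostly with a low value. They report only what shows in the picture. A call takes as long as a camera call.
- r.boxes_of(target, picture): "position" ([x, y, z] in mm, in the coordinates of the camera as it stood for that picture, good to about 4 mm: the middle of the surface that is visible of it).
- r.landmark_of(target, picture): "position" ([x, y, z] in mm, in the coordinates of the camera as it stood for that picture, good to about 4 mm: a listed point, or the origin of a listed thing).
The state is a dict: "time_s": time; "joint_pos": joint angles; "qd": joint speeds; "joint_efforts": joint torques, N m; "tcp_pos": TCP position; "eef_rot": TCP orientation; "contact_force": force on the tool from outside, world axes, zero at the start; "wrist_torque": the same for the moment, N m; "grip_width": finger opening in mm; "grip_force": force on a finger pad.
Only numpy, scipy, OpenCV 4.12 (cv2) and the standard library are available. Lean on these libraries where they do the work, as an engineer would, in place of code of your own. Each camera call takes 0.05 s, during which the arm holds its last target. There are 200 camera calls.

## Working session

There is one attempt and no reset: what is moved stays moved. The work goes in short steps, Python scripts to look and compute and a tool call to move; the robot and the scene stay as the last step left them, time stands still between calls to the robot, and variables do not carry over. Pictures are saved under pics/ and viewed, at most 10 in all, crops included, and the job is handed in when it is done.

Besides the shell and the picture viewer there is one more tool, called after ">>>" by a JSON object that holds its "fn" and its "kwargs". carry_out: Moves the arm, as the interface text tells. Its arguments: {"type":"object","properties":{"plan":{"type":"array"},"grip_force":{"type":"number"}},"required":["plan"]}

```bash
mkdir -p pics; cat > h.py <<'E'
import numpy as np, cv2
from station import r
def world(p,P): return p['R'].T@(np.array(P)-p['t'])
def pix(p,u,v):
    z=float(p['range_z'][int(v),int(u)]);K=p['camera_matrix']
    return world(p,np.linalg.inv(K)@np.array([u,v,1.])*z)
def proj(p,X):
    c=p['camera_matrix']@(p['R']@np.array(X,float)+p['t']);return c[:2]/c[2]
def save(p,n,crop=None,k=1):
    im=p['pixels'][:,:,::-1]
    if crop: a,b,c,d=crop; im=im[b:d,a:c]
    cv2.imwrite('pics/'+n+'.png',cv2.resize(im,None,fx=k,fy=k,interpolation=cv2.INTER_CUBIC))
E
python3 - <<'E'
from h import *
print(r.sense())
for c in("scene","side","wrist"):
    p=r.snapshot(c);save(p,c+'0')
    print(c,p['camera_matrix'][0,0],world(p,[0,0,0]).round())
    for t in("panel","hundreds_grip","tens_grip","units_grip","toggle_tip","toggle_pivot","decade_box"):
        for d in r.landmark_of(t,p)[:2]: print(t,round(d['confidence'],2),world(p,d['position']).round(1))
E
```

```text
{'time_s': 0.0, 'joint_pos': array([ 5.91564484e+01,  3.02792666e+01,  8.21572270e+01,  2.28863893e-03,
        6.76905155e+01, -1.02278169e+01]), 'qd': array([ 0.17183527,  0.01057315, -0.01597549, -0.02403203,  0.05196642,
       -0.03206614]), 'joint_efforts': array([-6.53662596e-05, -4.42352307e+01, -1.78027493e+01, -2.83068657e-04,
        8.21722497e-03, -8.34502345e-06]), 'tcp_pos': array([219.6368016 , 584.33313892, 219.02577439]), 'eef_rot': array([-1.79875385e+02, -2.46338270e-02,  1.59383367e+02]), 'contact_force': array([ 0.14586259,  0.67747949, -0.35781117]), 'wrist_torque': array([0.01429954, 0.0080469 , 0.03111611]), 'grip_force': 0.0, 'grip_width': 85.47128715407244}
scene 466.67344648614346 [1155.  239.  885.]
panel 0.56 [581.6  11.7  73.7]
hundreds_grip 0.56 [598.6  74.2  87.6]
hundreds_grip 0.23 [266.5 409.9   1.1]
tens_grip 0.7 [578.9   1.7  89.4]
tens_grip 0.18 [600.   76.7  88.7]
units_grip 0.68 [560.2 -65.8  89. ]
units_grip 0.54 [583.   11.3  73.1]
toggle_tip 0.37 [ 532.3 -128.8  104.2]
toggle_pivot 0.66 [ 542.4 -132.    74.5]
decade_box 0.95 [579.8   8.1   4.1]
side 622.1306707205266 [  493. -1227.  1064.]
panel 0.97 [582.8   8.1  76.7]
hundreds_grip 0.7 [604.4  77.2  88.4]
tens_grip 0.6 [617.5 447.2   1. ]
tens_grip 0.45 [581.8   2.2  90.6]
units_grip 0.58 [562.4 -68.9  92.1]
toggle_tip 0.59 [ 534.3 -132.2  105. ]
toggle_tip 0.25 [431.  475.2   0.8]
toggle_pivot 0.71 [ 541.4 -127.9   75.5]
decade_box 0.87 [584.7   8.6  -4.3]
wrist 350.95197280425026 [149. 611. 373.]
toggle_pivot 0.28 [427.5 475.1   2.3]
```

View pics/scene0.png

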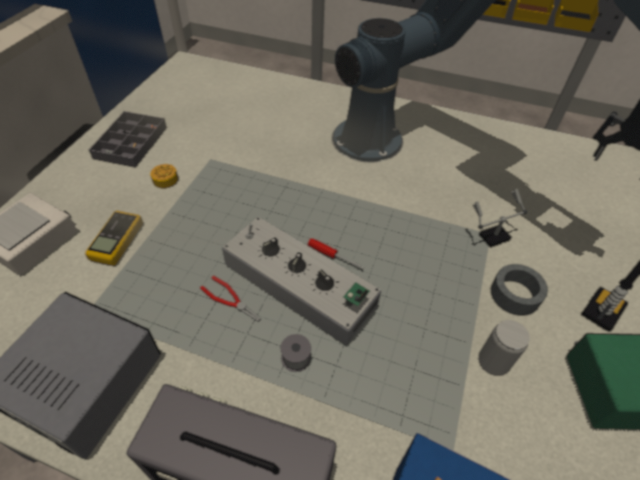

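```bash
python3 - <<'E'
from h import *
# rectified top view of the panel plane z=72 from scene & side, 2px/mm, box nominal frame
def rect(p,n,z):
    W,H=760,300; xs=np.linspace(75,-75,H); ys=np.linspace(190,-190,W)
    a=np.radians(15);ex=np.array([np.cos(a),np.sin(a),0]);ey=np.array([-np.sin(a),np.cos(a),0])
    Y,X=np.meshgrid(ys,xs);P=np.array([582,8,z])+X[...,None]*ex+Y[...,None]*ey
    c=(P@p['R'].T+p['t'])@p['camera_matrix'].T;m=(c[...,:2]/c[...,2:]).astype(np.float32)
    return cv2.remap(p['pixels'][:,:,::-1],m[...,0],m[...,1],cv2.INTER_CUBIC)
s=r.snapshot('scene');d=r.snapshot('side')
cv2.imwrite('pics/rect.png',np.vstack([rect(s,'',72),rect(d,'',72)]))
# plane fit rect of panel points
for p in(s,d):
    K=p['camera_matrix'];v,u=np.mgrid[:480,:640];z=p['range_z']
    C=np.stack([(u-K[0,2])/K[0,0]*z,(v-K[1,2])/K[1,1]*z,z],-1)
    Wd=(C-p['t'])@p['R']
    m=(abs(Wd[...,2]-72)<6)&(abs(Wd[...,0]-582)<130)&(abs(Wd[...,1]-8)<200)&(z>0)
    m=cv2.morphologyEx(m.astype(np.uint8),cv2.MORPH_OPEN,np.ones((3,3)))
    n,l,st,_=cv2.connectedComponentsWithStats(m);k=1+st[1:,4].argmax()
    q=Wd[l==k];(c,s_,ang)=cv2.minAreaRect(q[:,:2].astype(np.float32));print(c,s_,ang,np.median(q[:,2]))
# other objects
for t in("screwdriver","solder_spool","pliers","wool_tin","drink_can","tape_roll","helping_hand","multimeter"):
    b=r.landmark_of(t,s)[:1]; 
    if b: print(t,round(b[0]['confidence'],2),world(s,b[0]['position']).round())
E
```

```text
(583.9188232421875, 9.013626098632812) (348.7623291015625, 125.34156036376953) 73.79459381103516 71.63184952028007
(584.9783935546875, 6.548736572265625) (357.104736328125, 125.93224334716797) 73.4422378540039 72.07452827116308
screwdriver 0.55 [472.  56.  -0.]
solder_spool 0.76 [753.  67.   2.]
pliers 0.63 [684. -88.   1.]
wool_tin 0.67 [ 387. -472.   -0.]
drink_can 0.92 [618. 445.   2.]
tape_roll 0.63 [425. 475.  -5.]
helping_hand 0.69 [262. 405.   1.]
multimeter 0.62 [ 621. -461.    1.]
```

View pics/rect.png

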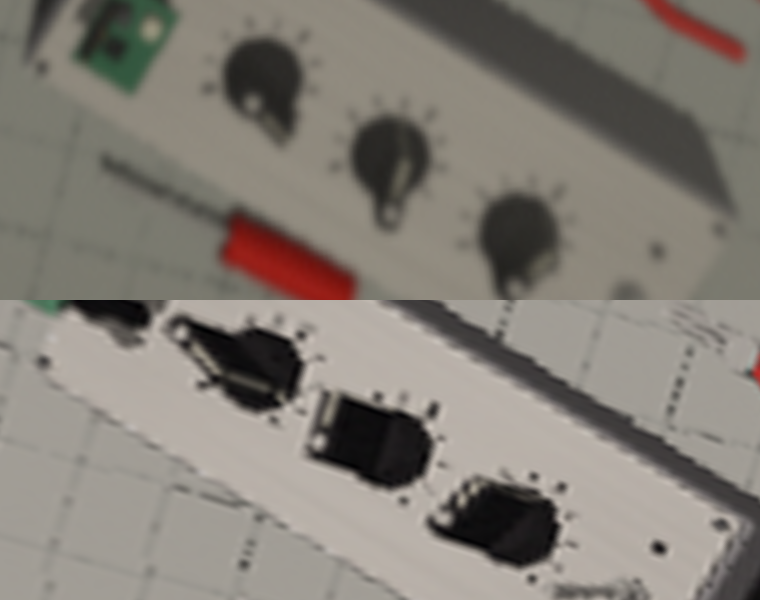

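The scene shows the box near the image centre, with the toggle at (250,231), dials at (270,247), (296,262) and (325,281), and the board at (357,293). The rectified view assumed the wrong yaw sign; the plane fit gives about -16.3°. I'll go above the box for a close look with the wrist camera.

>>> {"fn": "carry_out", "kwargs": {"plan": [{"tx": -38.5, "ty": -25.5, "hand": 0}, {"tx": -38.5, "ty": -25.5, "hand": 0}, {"tx": -38.5, "ty": -25.5, "hand": 0}, {"tx": -38.5, "ty": -25.5, "hand": 0}, {"tx": -38.5, "ty": -25.5, "hand": 0}, {"tx": -38.5, "ty": -25.5, "hand": 0}, {"tx": -38.5, "ty": -25.5, "hand": 0}, {"tx": -38.5, "ty": -25.5, "hand": 0}]}}

```text
invalid input at $.plan[0]: expected keys wx, wy, wz, tx, ty, tz, hand
```

>>> {"fn": "carry_out", "kwargs": {"plan": [{"tx": -38.5, "ty": -25.5, "hand": 0}, {"tx": -38.5, "ty": -25.5, "hand": 0}, {"tx": -38.5, "ty": -25.5, "hand": 0}, {"tx": -38.5, "ty": -25.5, "hand": 0}, {"tx": -38.5, "ty": -25.5, "hand": 0}, {"tx": -38.5, "ty": -25.5, "hand": 0}, {"tx": -38.5, "ty": -25.5, "hand": 0}, {"tx": -38.5, "ty": -25.5, "hand": 0}, {"wz": -4.6, "hand": 0}, {"hand": 0}]}}

```text
invalid input at $.plan[0]: expected keys wx, wy, wz, tx, ty, tz, hand
```

```bash
cat >> h.py <<'E'
def rect(p,z,c,yaw,k=2,hw=185,hh=65):
    W,H=int(2*hw*k),int(2*hh*k); xs=np.linspace(hh,-hh,H); ys=np.linspace(hw,-hw,W)
    a=np.radians(yaw);ex=np.array([np.cos(a),np.sin(a),0]);ey=np.array([-np.sin(a),np.cos(a),0])
    Y,X=np.meshgrid(ys,xs);P=np.array([c[0],c[1],z])+X[...,None]*ex+Y[...,None]*ey
    q=(P@p['R'].T+p['t'])@p['camera_matrix'].T;m=(q[...,:2]/q[...,2:]).astype(np.float32)
    return cv2.remap(p['pixels'][:,:,::-1],m[...,0],m[...,1],cv2.INTER_CUBIC)
E
python3 - <<'E'
from h import *
s=r.sense();print(s['time_s'],s['tcp_pos'],s['eef_rot'],s['joint_pos'])
p=r.snapshot('wrist');print(world(p,[0,0,0]))
cv2.imwrite('pics/w1.png',np.vstack([rect(p,100,(584.4,7.8),-16.3),rect(p,72,(584.4,7.8),-16.3),cv2.resize(p['pixels'][:,:,::-1],(400,300))[:,:740] if 0 else np.zeros((2,740,3),np.uint8)]))
for t in("panel","hundreds_grip","tens_grip","units_grip","toggle_tip","toggle_pivot","decade_box"):
    for d in r.landmark_of(t,p)[:2]: print(t,round(d['confidence'],2),world(p,d['position']).round(1))
K=p['camera_matrix'];v,u=np.mgrid[:480,:640];z=p['range_z']
C=np.stack([(u-K[0,2])/K[0,0]*z,(v-K[1,2])/K[1,1]*z,z],-1)
Wd=(C-p['t'])@p['R']
m=((abs(Wd[...,2]-72)<5)&(z>0)).astype(np.uint8)
m=cv2.morphologyEx(m,cv2.MORPH_OPEN,np.ones((3,3)))
n,l,st,_=cv2.connectedComponentsWithStats(m);k=1+st[1:,4].argmax()
q=Wd[l==k];print(cv2.minAreaRect(q[:,:2].astype(np.float32)),np.median(q[:,2]))
# bars: height 92..106
m=((abs(Wd[...,2]-98)<6)&(z>0)).astype(np.uint8)
n,l,st,_=cv2.connectedComponentsWithStats(m)
for k in range(1,n):
    if st[k,4]>60:
        q=Wd[l==k];print(st[k,4],cv2.minAreaRect(q[:,:2].astype(np.float32)),np.median(q[:,2]))
E
```

```text
1.7 [220.02108875 584.97771213 220.03638468] [1.79997417e+02 1.23369427e-03 1.59385993e+02] [ 5.91579366e+01  3.02213936e+01  8.20871028e+01 -8.16618810e-04
  6.76887428e+01 -1.02277466e+01]
[149.4417226  610.69007615 373.24833267]
((238.43727111816406, 439.9352722167969), (14.906364440917969, 58.93022155761719), 50.671932220458984) 70.0826854326264
344 ((200.66954040527344, 425.0497741699219), (27.664905548095703, 9.242229461669922), 42.3852653503418) 96.4080156399028
118 ((273.273681640625, 340.02392578125), (13.533426284790039, 8.883056640625), 63.734092712402344) 94.41938370603854
690 ((527.4302368164062, 689.2029418945312), (50.71319580078125, 28.712139129638672), 59.51982116699219) 98.5327516442573
```

View pics/w1.png

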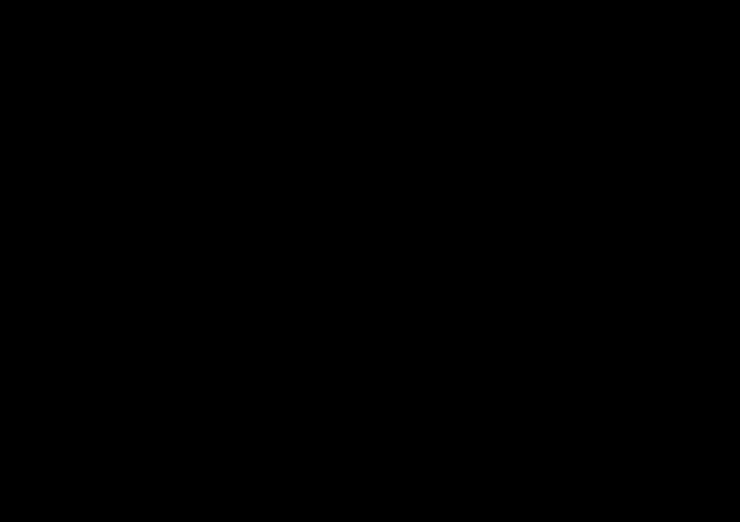

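The move was refused because every row needs all seven keys, and the picture is black because the arm hasn't moved. I'll send it again.

>>> {"fn": "carry_out", "kwargs": {"plan": [{"wx": 0, "wy": 0, "wz": 0, "tx": -38.5, "ty": -25.5, "tz": 0, "hand": 0}, {"wx": 0, "wy": 0, "wz": 0, "tx": -38.5, "ty": -25.5, "tz": 0, "hand": 0}, {"wx": 0, "wy": 0, "wz": 0, "tx": -38.5, "ty": -25.5, "tz": 0, "hand": 0}, {"wx": 0, "wy": 0, "wz": 0, "tx": -38.5, "ty": -25.5, "tz": 0, "hand": 0}, {"wx": 0, "wy": 0, "wz": 0, "tx": -38.5, "ty": -25.5, "tz": 0, "hand": 0}, {"wx": 0, "wy": 0, "wz": 0, "tx": -38.5, "ty": -25.5, "tz": 0, "hand": 0}, {"wx": 0, "wy": 0, "wz": 0, "tx": -38.5, "ty": -25.5, "tz": 0, "hand": 0}, {"wx": 0, "wy": 0, "wz": 0, "tx": -38.5, "ty": -25.5, "tz": 0, "hand": 0}]}}

```text
time_s: 2.9
tcp_pos: [437.5, 284.0, 220.3]
eef_rot: [180.0, 0.0, 159.4]
contact_force: [0.5, 1.0, 0.5]
grip_width: 85.4
grip_force: 0.0
```

>>> {"fn": "carry_out", "kwargs": {"plan": [{"wx": 0, "wy": 0, "wz": 0, "tx": -38.5, "ty": -25.5, "tz": 0, "hand": 0}, {"wx": 0, "wy": 0, "wz": 0, "tx": -38.5, "ty": -25.5, "tz": 0, "hand": 0}, {"wx": 0, "wy": 0, "wz": 0, "tx": -38.5, "ty": -25.5, "tz": 0, "hand": 0}, {"wx": 0, "wy": 0, "wz": 0, "tx": -38.5, "ty": -25.5, "tz": 0, "hand": 0}, {"wx": 0, "wy": 0, "wz": 0, "tx": -38.5, "ty": -25.5, "tz": 0, "hand": 0}, {"wx": 0, "wy": 0, "wz": 0, "tx": -38.5, "ty": -25.5, "tz": 0, "hand": 0}, {"wx": 0, "wy": 0, "wz": 0, "tx": -38.5, "ty": -25.5, "tz": 0, "hand": 0}, {"wx": 0, "wy": 0, "wz": 0, "tx": -38.5, "ty": -25.5, "tz": 0, "hand": 0}, {"wx": 0, "wy": 0, "wz": -4.6, "tx": 0, "ty": 0, "tz": 0, "hand": 0}, {"wx": 0, "wy": 0, "wz": 0, "tx": 0, "ty": 0, "tz": 0, "hand": 0}]}}

```text
time_s: 3.9
tcp_pos: [653.4, -15.3, 219.5]
eef_rot: [180.0, -0.0, 163.8]
contact_force: [0.5, 0.0, 0.7]
grip_width: 85.3
grip_force: 0.0
```

```bash
cat > look.py <<'E'
import sys
from h import *
s=r.sense();print(s['time_s'],s['tcp_pos'],s['eef_rot'],s['joint_pos'].round(1))
p=r.snapshot('wrist');print(world(p,[0,0,0]))
n=sys.argv[1]
cv2.imwrite('pics/%s.png'%n,np.vstack([rect(p,100,(584.4,7.8),-16.3),rect(p,72,(584.4,7.8),-16.3)]))
for t in("panel","hundreds_grip","tens_grip","units_grip","toggle_tip","toggle_pivot"):
    for d in r.landmark_of(t,p)[:1]: print(t,round(d['confidence'],2),world(p,d['position']).round(1))
K=p['camera_matrix'];v,u=np.mgrid[:480,:640];z=p['range_z']
C=np.stack([(u-K[0,2])/K[0,0]*z,(v-K[1,2])/K[1,1]*z,z],-1)
Wd=(C-p['t'])@p['R']
for h,w in((72,5),(98,6)):
    m=((abs(Wd[...,2]-h)<w)&(z>0)).astype(np.uint8)
    if h==72: m=cv2.morphologyEx(m,cv2.MORPH_OPEN,np.ones((3,3)))
    N,l,st,_=cv2.connectedComponentsWithStats(m)
    for k in range(1,N):
        if st[k,4]>60:
            q=Wd[l==k];print(h,st[k,4],cv2.minAreaRect(q[:,:2].astype(np.float32)),q.mean(0).round(1),np.median(q[:,2]))
E
python3 look.py w2
```

```text
3.9 [653.3588711  -15.33095553 219.51513262] [ 1.79989450e+02 -3.06216001e-02  1.63839240e+02] [-11.1  32.5  77.7   0.   69.8 -85. ]
[581.06561769   4.88951561 372.79076118]
panel 0.64 [580.4   8.3  71.2]
hundreds_grip 0.81 [599.   75.5  88.5]
units_grip 0.85 [563.4 -72.2  87.8]
toggle_tip 0.72 [ 527.7 -130.9  105.4]
toggle_pivot 0.68 [ 541.7 -136.4   76.1]
72 56061 ((582.2391357421875, 6.2196502685546875), (345.32989501953125, 123.82632446289062), 73.5511703491211) [576.8   2.   71.4] 71.3818032873735
72 198 ((837.6070556640625, -302.7910461425781), (43.0110969543457, 3.4493932723999023), 85.70530700683594) [ 837.7 -302.    72. ] 71.62125975450023
98 1768 ((624.1975708007812, 147.98814392089844), (37.03789138793945, 45.36437225341797), 73.8598403930664) [621.6 144.3 102.5] 103.31230293945373
98 878 ((559.7246704101562, -70.1812973022461), (12.278081893920898, 36.188392639160156), 58.82637023925781) [559.6 -69.2  98.8] 99.13987694384127
98 786 ((581.0237426757812, 1.469916820526123), (11.92410659790039, 36.322113037109375), 88.591064453125) [580.6   1.6  99.2] 99.24449473151974
98 122 ((533.898193359375, -129.5451202392578), (7.425319671630859, 10.367114067077637), 80.54560852050781) [ 534.4 -129.    99.7] 100.45153918654144
98 820 ((602.0181884765625, 73.18517303466797), (36.803985595703125, 12.096753120422363), 58.5256462097168) [601.8  72.4  99. ] 99.1696322384946
98 337 ((923.3564453125, 110.71566772460938), (4.654008388519287, 35.28904724121094), 2.725682258605957) [923.6 111.8  98.8] 98.86888117187739
98 508 ((837.9647216796875, -287.5666198730469), (61.794925689697266, 4.889559745788574), 86.56900787353516) [ 838.1 -287.2   98. ] 98.32183901026241
```

View pics/w2.png

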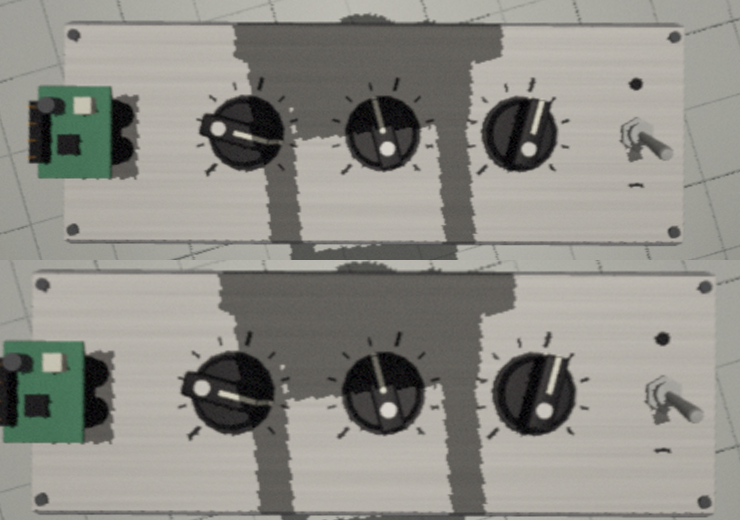

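The dials read 8, 4 and 5 (pointer lines, top view), and the toggle is off. Turns needed from above: tens 90° clockwise, units 90° counter-clockwise, hundreds 120° counter-clockwise. I'll hover over the tens dial and check the fingertip height with the fingers near bar width.

>>> {"fn": "carry_out", "kwargs": {"plan": [{"wx": 0, "wy": 0, "wz": -7.4, "tx": 0, "ty": 0, "tz": 10, "hand": 219}, {"wx": 0, "wy": 0, "wz": -7.4, "tx": 0, "ty": 0, "tz": 10, "hand": 219}, {"wx": 0, "wy": 0, "wz": 0, "tx": 36, "ty": -11, "tz": 20, "hand": 219}, {"wx": 0, "wy": 0, "wz": 0, "tx": 36.1, "ty": -11, "tz": 20, "hand": 219}, {"wx": 0, "wy": 0, "wz": 0, "tx": 0, "ty": 0, "tz": 0, "hand": 219}, {"wx": 0, "wy": 0, "wz": 0, "tx": 0, "ty": 0, "tz": 0, "hand": 219}, {"wx": 0, "wy": 0, "wz": 0, "tx": 0, "ty": 0, "tz": 0, "hand": 219}]}}

```text
time_s: 4.95
tcp_pos: [582.3, -34.3, 161.1]
eef_rot: [-180.0, 0.2, 178.8]
contact_force: [-0.0, -0.5, -0.2]
grip_width: 11.8
grip_force: 0.0
```

```bash
python3 - <<'E'
from h import *
s=r.sense();print(s['time_s'],s['tcp_pos'],s['eef_rot'],s['joint_pos'].round(1),s['grip_width'])
t=s['tcp_pos']
for c in('side','wrist'):
    p=r.snapshot(c);K=p['camera_matrix'];v,u=np.mgrid[:480,:640];z=p['range_z']
    W=(np.stack([(u-K[0,2])/K[0,0]*z,(v-K[1,2])/K[1,1]*z,z],-1)-p['t'])@p['R']
    m=(np.hypot(W[...,0]-t[0],W[...,1]-t[1])<35)&(z>0)&(W[...,2]>112)&(W[...,2]<250)
    q=W[m];print(c,m.sum());
    if len(q): print(np.percentile(q[:,2],[0,1,3,10,50]).round(1), q[q[:,2]<np.percentile(q[:,2],10)].mean(0))
    if c=='side':
        a=proj(p,t).astype(int);print(a);save(p,'side1',(a[0]-60,a[1]-60,a[0]+60,a[1]+60),5)
E
```

```text
4.95 [582.314815   -34.32166161 161.12393014] [-179.95744197    0.21202923  178.80111016] [ -14.3   31.2   91.7    0.    57.  -103.2] 11.796463688625074
side 131
[173.1 173.2 174.7 179.4 198.2] [581.84977976 -47.14441477 175.6706353 ]
[342 221]
wrist 18208
[170.8 178.6 183.9 197.7 227.6] [573.41771903 -34.60236143 187.60037279]
```

View pics/side1.png

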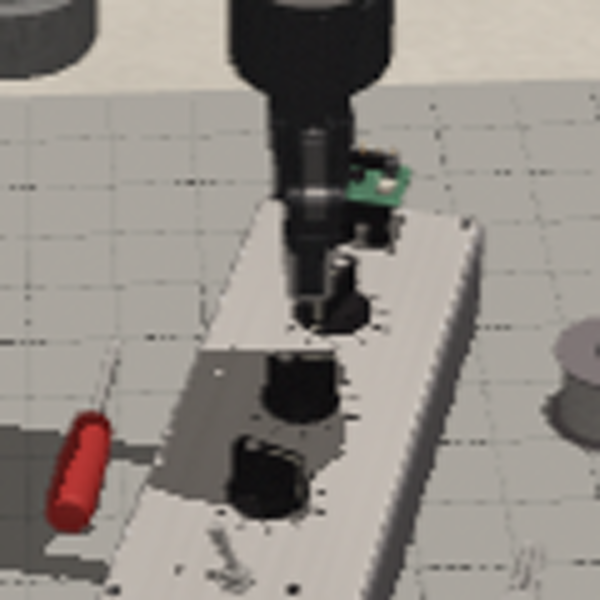

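In the crop the TCP projects to (300,300) and the fingertip ends near (313,330). That matches 22 mm ahead and rules out 35. I also got a ty sign wrong, so the hand is 36 mm off towards the units dial; I'll correct that, open to about 30 mm and go down.

>>> {"fn": "carry_out", "kwargs": {"plan": [{"wx": 0, "wy": 0, "wz": 0, "tx": 0.5, "ty": 18, "tz": 0, "hand": 165}, {"wx": 0, "wy": 0, "wz": 0, "tx": 0.5, "ty": 18.3, "tz": 0, "hand": 165}, {"wx": 0, "wy": 0, "wz": 0, "tx": 0, "ty": 0, "tz": 15, "hand": 165}, {"wx": 0, "wy": 0, "wz": 0, "tx": 0, "ty": 0, "tz": 15, "hand": 165}, {"wx": 0, "wy": 0, "wz": 0, "tx": 0, "ty": 0, "tz": 10, "hand": 165}, {"wx": 0, "wy": 0, "wz": 0, "tx": 0, "ty": 0, "tz": 8, "hand": 165}, {"wx": 0, "wy": 0, "wz": 0, "tx": 0, "ty": 0, "tz": 6, "hand": 165}, {"wx": 0, "wy": 0, "wz": 0, "tx": 0, "ty": 0, "tz": 0, "hand": 165}]}}

```text
time_s: 5.85
tcp_pos: [580.0, 2.0, 105.4]
eef_rot: [180.0, -0.1, 178.8]
contact_force: [-0.5, -0.5, -0.6]
grip_width: 29.9
grip_force: 0.0
```

>>> {"fn": "carry_out", "kwargs": {"plan": [{"wx": 0, "wy": 0, "wz": 0, "tx": 0, "ty": 0, "tz": 0, "hand": 235}, {"wx": 0, "wy": 0, "wz": 0, "tx": 0, "ty": 0, "tz": 0, "hand": 235}, {"wx": 0, "wy": 0, "wz": 0, "tx": 0, "ty": 0, "tz": 0, "hand": 235}, {"wx": 0, "wy": 0, "wz": 0, "tx": 0, "ty": 0, "tz": 0, "hand": 235}, {"wx": 0, "wy": 0, "wz": 0, "tx": 0, "ty": 0, "tz": 0, "hand": 235}], "grip_force": 30}}

```text
time_s: 6.35
tcp_pos: [580.3, 2.0, 106.3]
eef_rot: [-180.0, 0.0, 178.8]
contact_force: [-0.9, 0.0, 0.7]
grip_width: 6.8
grip_force: 0.0
```

```bash
python3 - <<'E'
from h import *
s=r.sense();print(s['tcp_pos'],s['eef_rot'],s['grip_width'],s['contact_force'],s['wrist_torque'])
p=r.snapshot('side');w=r.snapshot('wrist')
a=proj(p,s['tcp_pos']).astype(int);print(a, proj(w,s['tcp_pos']),proj(w,s['tcp_pos']-[0,0,22]))
c1=cv2.resize(p['pixels'][a[1]-35:a[1]+35,a[0]-35:a[0]+35],(395,395),interpolation=cv2.INTER_CUBIC)
c2=cv2.resize(w['pixels'],(395,296))
c2=np.vstack([c2,np.zeros((99,395,3),np.uint8)])
cv2.imwrite('pics/g1.png',np.hstack([c1,c2])[:,:,::-1])
E
```

```text
[580.2504463    2.02489911 106.26749398] [-1.79994648e+02  2.57154900e-02  1.78783938e+02] 6.848839611753295 [-0.89485795  0.03613728  0.67274399] [ 0.03006525 -0.00607073 -0.00620257]
[340 230] [313.48305091 300.37359961] [313.42757575 282.13473448]
```

View pics/g1.png

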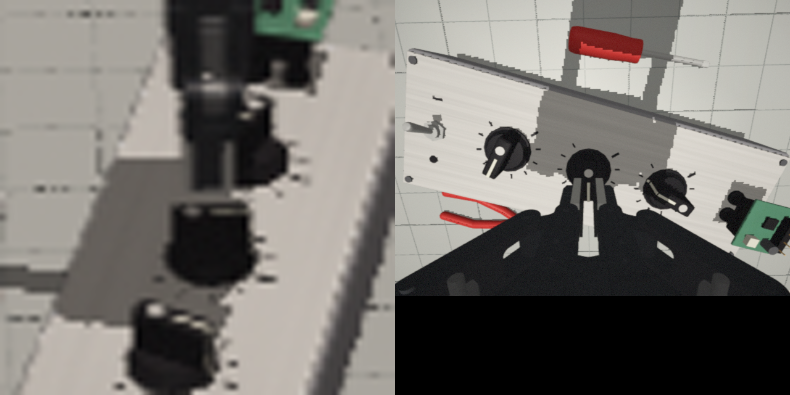

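The fingers closed above the bar: the fingertips at (575–600,178) in the wrist view and (210,190) in the side view sit at about TCP height, and the width is 6.8 mm with no force. I'll check the tip height with the wrist depth.

```bash
python3 - <<'E'
from h import *
t=r.sense()['tcp_pos']
p=r.snapshot('wrist');K=p['camera_matrix'];v,u=np.mgrid[:480,:640];z=p['range_z']
W=(np.stack([(u-K[0,2])/K[0,0]*z,(v-K[1,2])/K[1,1]*z,z],-1)-p['t'])@p['R']
for vv in range(250,330,5): print(vv,[tuple(W[vv,uu].round().astype(int)) if z[vv,uu] else 0 for uu in (290,298,306,313,320,328,336)])
E
```

```text
250 [(np.int64(565), np.int64(-11), np.int64(75)), (np.int64(564), np.int64(-6), np.int64(76)), (np.int64(563), np.int64(-2), np.int64(81)), (np.int64(563), np.int64(2), np.int64(81)), (np.int64(563), np.int64(6), np.int64(81)), (np.int64(565), np.int64(10), np.int64(76)), (np.int64(565), np.int64(15), np.int64(75))]
255 [(np.int64(568), np.int64(-11), np.int64(75)), (np.int64(567), np.int64(-6), np.int64(78)), (np.int64(563), np.int64(-1), np.int64(88)), (np.int64(563), np.int64(2), np.int64(89)), (np.int64(563), np.int64(6), np.int64(90)), (np.int64(567), np.int64(10), np.int64(78)), (np.int64(568), np.int64(15), np.int64(76))]
260 [(np.int64(569), np.int64(-11), np.int64(78)), (np.int64(569), np.int64(-6), np.int64(80)), (np.int64(563), np.int64(-1), np.int64(98)), (np.int64(563), np.int64(2), np.int64(98)), (np.int64(563), np.int64(6), np.int64(97)), (np.int64(569), np.int64(10), np.int64(81)), (np.int64(570), np.int64(15), np.int64(79))]
265 [(np.int64(571), np.int64(-10), np.int64(81)), (np.int64(572), np.int64(-6), np.int64(80)), (np.int64(565), np.int64(-1), np.int64(99)), (n
[... 3303 characters left out ...]
4(144)), (np.int64(568), np.int64(11), np.int64(144))]
320 [(np.int64(567), np.int64(-6), np.int64(148)), (np.int64(568), np.int64(-3), np.int64(147)), (np.int64(595), np.int64(-2), np.int64(99)), (np.int64(594), np.int64(2), np.int64(100)), (np.int64(583), np.int64(5), np.int64(120)), (np.int64(568), np.int64(7), np.int64(147)), (np.int64(568), np.int64(10), np.int64(148))]
325 [(np.int64(567), np.int64(-6), np.int64(151)), (np.int64(568), np.int64(-3), np.int64(150)), (np.int64(597), np.int64(-2), np.int64(99)), (np.int64(597), np.int64(1), np.int64(100)), (np.int64(586), np.int64(5), np.int64(120)), (np.int64(568), np.int64(7), np.int64(151)), (np.int64(567), np.int64(10), np.int64(152))]
```

Depth puts the tips at z≈118 with the TCP at 106, so they are about 12 mm behind the reported TCP. The side view's 173 against 161 says the same. So the stated "22 mm ahead" doesn't hold here, and I'll go by the measured geometry: open, descend another 33 mm in small steps, and watch the force.

>>> {"fn": "carry_out", "kwargs": {"plan": [{"wx": 0, "wy": 0, "wz": 0, "tx": -1.5, "ty": 0, "tz": 0, "hand": 165}, {"wx": 0, "wy": 0, "wz": 0, "tx": 0, "ty": 0, "tz": 0, "hand": 165}, {"wx": 0, "wy": 0, "wz": 0, "tx": 0, "ty": 0, "tz": 6, "hand": 165}, {"wx": 0, "wy": 0, "wz": 0, "tx": 0, "ty": 0, "tz": 6, "hand": 165}, {"wx": 0, "wy": 0, "wz": 0, "tx": 0, "ty": 0, "tz": 6, "hand": 165}, {"wx": 0, "wy": 0, "wz": 0, "tx": 0, "ty": 0, "tz": 4, "hand": 165}, {"wx": 0, "wy": 0, "wz": 0, "tx": 0, "ty": 0, "tz": 3, "hand": 165}, {"wx": 0, "wy": 0, "wz": 0, "tx": 0, "ty": 0, "tz": 0, "hand": 165}]}}

```text
time_s: 7.3
tcp_pos: [581.2, 2.1, 80.4]
eef_rot: [180.0, -0.1, 178.8]
contact_force: [0.1, -0.3, -0.3]
grip_width: 30.3
grip_force: 0.0
```

>>> {"fn": "carry_out", "kwargs": {"plan": [{"wx": 0, "wy": 0, "wz": 0, "tx": 0, "ty": 0, "tz": 4, "hand": 165}, {"wx": 0, "wy": 0, "wz": 0, "tx": 0, "ty": 0, "tz": 4, "hand": 165}, {"wx": 0, "wy": 0, "wz": 0, "tx": 0, "ty": 0, "tz": 0, "hand": 240}, {"wx": 0, "wy": 0, "wz": 0, "tx": 0, "ty": 0, "tz": 0, "hand": 240}, {"wx": 0, "wy": 0, "wz": 0, "tx": 0, "ty": 0, "tz": 0, "hand": 240}, {"wx": 0, "wy": 0, "wz": 0, "tx": 0, "ty": 0, "tz": 0, "hand": 240}], "grip_force": 30}}

```text
time_s: 7.9
tcp_pos: [581.3, 2.1, 72.8]
eef_rot: [180.0, -0.0, 178.8]
contact_force: [-0.6, -0.6, -2.4]
grip_width: 11.1
grip_force: 33.0
```

Gripped (11.1 mm, 33 N). Now turning 90° clockwise.

>>> {"fn": "carry_out", "kwargs": {"plan": [{"wx": 0, "wy": 0, "wz": 8, "tx": 0, "ty": 0, "tz": 0, "hand": 240}, {"wx": 0, "wy": 0, "wz": 8, "tx": 0, "ty": 0, "tz": 0, "hand": 240}, {"wx": 0, "wy": 0, "wz": 8, "tx": 0, "ty": 0, "tz": 0, "hand": 240}]}}

```text
time_s: 8.2
tcp_pos: [581.5, 2.6, 72.8]
eef_rot: [180.0, -0.0, 154.4]
contact_force: [0.7, 1.4, -2.5]
grip_width: 11.3
grip_force: 33.0
```

>>> {"fn": "carry_out", "kwargs": {"plan": [{"wx": 0, "wy": 0, "wz": 8.3, "tx": 0, "ty": 0, "tz": 0, "hand": 240}, {"wx": 0, "wy": 0, "wz": 8.3, "tx": 0, "ty": 0, "tz": 0, "hand": 240}, {"wx": 0, "wy": 0, "wz": 8.3, "tx": 0, "ty": 0, "tz": 0, "hand": 240}, {"wx": 0, "wy": 0, "wz": 8.3, "tx": 0, "ty": 0, "tz": 0, "hand": 240}, {"wx": 0, "wy": 0, "wz": 8.3, "tx": 0, "ty": 0, "tz": 0, "hand": 240}, {"wx": 0, "wy": 0, "wz": 8.3, "tx": 0, "ty": 0, "tz": 0, "hand": 240}, {"wx": 0, "wy": 0, "wz": 8.3, "tx": 0, "ty": 0, "tz": 0, "hand": 240}, {"wx": 0, "wy": 0, "wz": 8.1, "tx": 0, "ty": 0, "tz": 0, "hand": 240}, {"wx": 0, "wy": 0, "wz": 0, "tx": 0, "ty": 0, "tz": 0, "hand": 240}, {"wx": 0, "wy": 0, "wz": 0, "tx": 0, "ty": 0, "tz": 0, "hand": 240}]}}

```text
time_s: 9.2
tcp_pos: [582.5, 3.2, 72.8]
eef_rot: [179.9, -0.1, 88.7]
contact_force: [2.9, 4.6, -5.3]
grip_width: 11.3
grip_force: 32.8
```

>>> {"fn": "carry_out", "kwargs": {"plan": [{"wx": 0, "wy": 0, "wz": 0, "tx": 0, "ty": 0, "tz": 0, "hand": 165}, {"wx": 0, "wy": 0, "wz": 0, "tx": 0, "ty": 0, "tz": 0, "hand": 165}, {"wx": 0, "wy": 0, "wz": 0, "tx": 0, "ty": 0, "tz": 0, "hand": 165}, {"wx": 0, "wy": 0, "wz": 0, "tx": 0, "ty": 0, "tz": -20, "hand": 165}, {"wx": 0, "wy": 0, "wz": 0, "tx": 0, "ty": 0, "tz": -25, "hand": 165}, {"wx": 0, "wy": 0, "wz": 0, "tx": -36, "ty": -10, "tz": 0, "hand": 165}, {"wx": 0, "wy": 0, "wz": 0, "tx": -36, "ty": -10, "tz": 0, "hand": 165}, {"wx": 0, "wy": 0, "wz": 8.5, "tx": 0, "ty": 0, "tz": 0, "hand": 165}, {"wx": 0, "wy": 0, "wz": 8.5, "tx": 0, "ty": 0, "tz": 0, "hand": 165}, {"wx": 0, "wy": 0, "wz": 8.5, "tx": 0, "ty": 0, "tz": 0, "hand": 165}]}}

```text
time_s: 10.2
tcp_pos: [559.7, -70.4, 118.4]
eef_rot: [180.0, 0.0, 62.7]
contact_force: [-0.1, 0.1, -1.0]
grip_width: 30.1
grip_force: 0.0
```

>>> {"fn": "carry_out", "kwargs": {"plan": [{"wx": 0, "wy": 0, "wz": 8.5, "tx": 0, "ty": 0, "tz": 0, "hand": 165}, {"wx": 0, "wy": 0, "wz": 8.5, "tx": 0, "ty": 0, "tz": 0, "hand": 165}, {"wx": 0, "wy": 0, "wz": 8.5, "tx": 0, "ty": 0, "tz": 0, "hand": 165}, {"wx": 0, "wy": 0, "wz": 8.5, "tx": 0, "ty": 0, "tz": 0, "hand": 165}, {"wx": 0, "wy": 0, "wz": 8.5, "tx": 0, "ty": 0, "tz": 0, "hand": 165}, {"wx": 0, "wy": 0, "wz": 8.5, "tx": 0, "ty": 0, "tz": 0, "hand": 165}, {"wx": 0, "wy": 0, "wz": 8.5, "tx": 0, "ty": 0, "tz": 0, "hand": 165}, {"wx": 0, "wy": 0, "wz": 8.5, "tx": 0, "ty": 0, "tz": 0, "hand": 165}, {"wx": 0, "wy": 0, "wz": 8.5, "tx": 0, "ty": 0, "tz": 0, "hand": 165}, {"wx": 0, "wy": 0, "wz": 8.5, "tx": 0, "ty": 0, "tz": 0, "hand": 165}]}}

```text
time_s: 11.2
tcp_pos: [559.8, -69.8, 118.3]
eef_rot: [180.0, -0.0, -22.2]
contact_force: [0.4, -0.3, 0.3]
grip_width: 29.9
grip_force: 0.0
```

>>> {"fn": "carry_out", "kwargs": {"plan": [{"wx": 0, "wy": 0, "wz": 8.5, "tx": 0, "ty": 0, "tz": 0, "hand": 165}, {"wx": 0, "wy": 0, "wz": 0, "tx": 0, "ty": 0, "tz": 0, "hand": 165}, {"wx": 0, "wy": 0, "wz": 0, "tx": 0, "ty": 0, "tz": 0, "hand": 165}]}}

```text
time_s: 11.5
tcp_pos: [559.8, -69.7, 118.2]
eef_rot: [180.0, -0.0, -30.2]
contact_force: [-0.1, -0.8, 0.1]
grip_width: 30.4
grip_force: 0.0
```

```bash
cat > bars.py <<'E'
import sys
from h import *
s=r.sense();t=s['tcp_pos'];print(s['time_s'],t,s['eef_rot'],s['joint_pos'].round(1),s['contact_force'])
p=r.snapshot('wrist');K=p['camera_matrix'];v,u=np.mgrid[:480,:640];z=p['range_z']
W=(np.stack([(u-K[0,2])/K[0,0]*z,(v-K[1,2])/K[1,1]*z,z],-1)-p['t'])@p['R']
m=((abs(W[...,2]-98)<5)&(z>0)).astype(np.uint8);N,l,st,_=cv2.connectedComponentsWithStats(m)
for k in range(1,N):
    q=W[l==k]
    if st[k,4]>60 and abs(q.mean(0)[0]-580)<100:
        print(st[k,4],np.array(cv2.minAreaRect(q[:,:2].astype(np.float32))[0]).round(1),[np.round(a,1) for a in cv2.minAreaRect(q[:,:2].astype(np.float32))[1:]])
if len(sys.argv)>1: save(p,sys.argv[1])
E
python3 bars.py u1
```

```text
11.5 [559.8200091  -69.6873598  118.20227158] [ 1.79990795e+02 -1.42717805e-02 -3.02290865e+01] [-18.4  33.5  96.2  -0.   50.2 101.8] [-0.09852909 -0.80166092  0.06706388]
1440 [560.1 -70.1] [array([12., 36.]), np.float64(58.5)]
179 [ 535.7 -129.3] [array([5.7, 8.3]), np.float64(12.7)]
1457 [581.    1.4] [array([36.7, 12.3]), np.float64(88.7)]
1577 [602.4  73.2] [array([37.1, 12.7]), np.float64(58.4)]
```

View pics/u1.png

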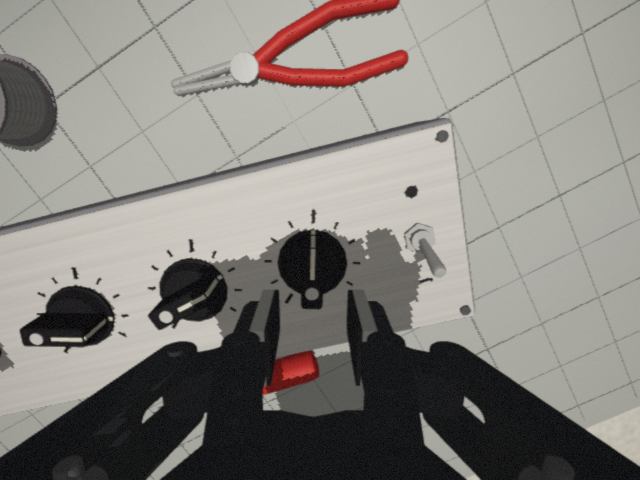

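The wrist view shows the tens pointer at 7 (dial at (190,290), line to (220,278)). The units dial at (313,265) is centred between the fingers. Going down, gripping and turning 90° counter-clockwise.

>>> {"fn": "carry_out", "kwargs": {"plan": [{"wx": 0, "wy": 0, "wz": 1.3, "tx": 0.3, "ty": 0, "tz": 10, "hand": 165}, {"wx": 0, "wy": 0, "wz": 0, "tx": 0, "ty": 0, "tz": 10, "hand": 165}, {"wx": 0, "wy": 0, "wz": 0, "tx": 0, "ty": 0, "tz": 8, "hand": 165}, {"wx": 0, "wy": 0, "wz": 0, "tx": 0, "ty": 0, "tz": 7, "hand": 165}, {"wx": 0, "wy": 0, "wz": 0, "tx": 0, "ty": 0, "tz": 6, "hand": 165}, {"wx": 0, "wy": 0, "wz": 0, "tx": 0, "ty": 0, "tz": 4, "hand": 165}, {"wx": 0, "wy": 0, "wz": 0, "tx": 0, "ty": 0, "tz": 0, "hand": 240}, {"wx": 0, "wy": 0, "wz": 0, "tx": 0, "ty": 0, "tz": 0, "hand": 240}, {"wx": 0, "wy": 0, "wz": 0, "tx": 0, "ty": 0, "tz": 0, "hand": 240}, {"wx": 0, "wy": 0, "wz": 0, "tx": 0, "ty": 0, "tz": 0, "hand": 240}], "grip_force": 30}}

```text
time_s: 12.55
tcp_pos: [560.1, -69.3, 72.8]
eef_rot: [-180.0, 0.0, -31.7]
contact_force: [0.8, 1.3, -5.2]
grip_width: 11.3
grip_force: 33.1
```

>>> {"fn": "carry_out", "kwargs": {"plan": [{"wx": 0, "wy": 0, "wz": -8.2, "tx": 0, "ty": 0, "tz": 0, "hand": 240}, {"wx": 0, "wy": 0, "wz": -8.2, "tx": 0, "ty": 0, "tz": 0, "hand": 240}, {"wx": 0, "wy": 0, "wz": -8.2, "tx": 0, "ty": 0, "tz": 0, "hand": 240}, {"wx": 0, "wy": 0, "wz": -8.2, "tx": 0, "ty": 0, "tz": 0, "hand": 240}, {"wx": 0, "wy": 0, "wz": -8.2, "tx": 0, "ty": 0, "tz": 0, "hand": 240}, {"wx": 0, "wy": 0, "wz": -8.2, "tx": 0, "ty": 0, "tz": 0, "hand": 240}]}}

```text
time_s: 13.15
tcp_pos: [560.0, -70.2, 72.8]
eef_rot: [180.0, 0.0, 17.8]
contact_force: [1.0, -1.4, -7.2]
grip_width: 11.3
grip_force: 33.1
```

>>> {"fn": "carry_out", "kwargs": {"plan": [{"wx": 0, "wy": 0, "wz": -8.2, "tx": 0, "ty": 0, "tz": 0, "hand": 240}, {"wx": 0, "wy": 0, "wz": -8.2, "tx": 0, "ty": 0, "tz": 0, "hand": 240}, {"wx": 0, "wy": 0, "wz": -8.2, "tx": 0, "ty": 0, "tz": 0, "hand": 240}, {"wx": 0, "wy": 0, "wz": -8.2, "tx": 0, "ty": 0, "tz": 0, "hand": 240}, {"wx": 0, "wy": 0, "wz": -8.2, "tx": 0, "ty": 0, "tz": 0, "hand": 240}, {"wx": 0, "wy": 0, "wz": 0, "tx": 0, "ty": 0, "tz": 0, "hand": 240}, {"wx": 0, "wy": 0, "wz": 0, "tx": 0, "ty": 0, "tz": 0, "hand": 240}]}}

```text
time_s: 13.85
tcp_pos: [560.6, -70.8, 72.8]
eef_rot: [179.9, 0.1, 58.4]
contact_force: [1.9, -5.0, -8.2]
grip_width: 11.0
grip_force: 32.7
```

>>> {"fn": "carry_out", "kwargs": {"plan": [{"wx": 0, "wy": 0, "wz": 0, "tx": 0, "ty": 0, "tz": 0, "hand": 165}, {"wx": 0, "wy": 0, "wz": 0, "tx": 0, "ty": 0, "tz": 0, "hand": 165}, {"wx": 0, "wy": 0, "wz": 0, "tx": 0, "ty": 0, "tz": 0, "hand": 165}, {"wx": 0, "wy": 0, "wz": 0, "tx": 0, "ty": 0, "tz": -20, "hand": 165}, {"wx": 0, "wy": 0, "wz": 0, "tx": 0, "ty": 0, "tz": -25, "hand": 165}, {"wx": 0, "wy": 0, "wz": 0, "tx": 36.2, "ty": -9.7, "tz": 0, "hand": 165}, {"wx": 0, "wy": 0, "wz": 0, "tx": 36.2, "ty": -9.7, "tz": 0, "hand": 165}, {"wx": 0, "wy": 0, "wz": 0, "tx": 36.2, "ty": -9.7, "tz": 0, "hand": 165}, {"wx": 0, "wy": 0, "wz": 0, "tx": 36.2, "ty": -9.7, "tz": 0, "hand": 165}, {"wx": 0, "wy": 0, "wz": 0, "tx": 0, "ty": 0, "tz": 0, "hand": 165}]}}

```text
time_s: 14.85
tcp_pos: [603.7, 78.8, 118.7]
eef_rot: [179.9, -0.1, 58.7]
contact_force: [-0.2, 0.0, 0.4]
grip_width: 30.3
grip_force: 0.0
```

```bash
python3 bars.py h1
```

```text
14.85 [603.65488659  78.76021974 118.72360766] [ 1.79939455e+02 -1.43279157e-01  5.87422836e+01] [-3.1 36.2 89.7  0.1 54.  28.1] [-0.16439799  0.04054267  0.40940803]
1390 [602.1  73.6] [array([37.1, 11.5]), np.float64(58.6)]
910 [581.    6.4] [array([28.8, 12.3]), np.float64(88.6)]
```

View pics/h1.png

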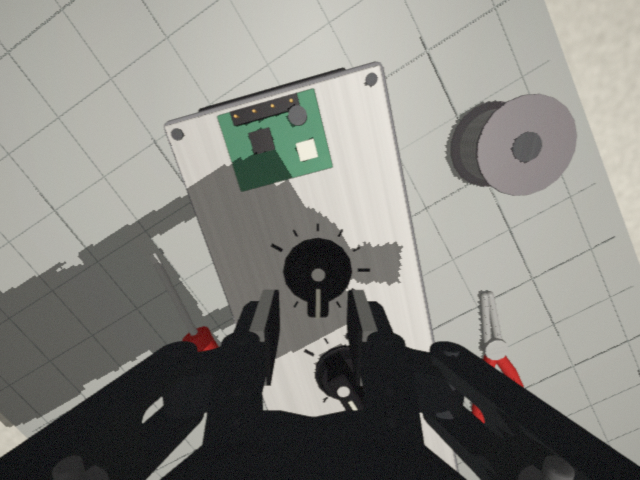

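The hundreds dial at (318,272) still points to 8, with the line down towards (320,310). Letting the arm settle before I correct the position.

>>> {"fn": "carry_out", "kwargs": {"plan": [{"wx": 0, "wy": 0, "wz": 0, "tx": 0, "ty": 0, "tz": 0, "hand": 165}, {"wx": 0, "wy": 0, "wz": 0, "tx": 0, "ty": 0, "tz": 0, "hand": 165}]}}

```text
time_s: 15.1
tcp_pos: [602.3, 73.2, 118.1]
eef_rot: [-180.0, 0.0, 58.4]
contact_force: [0.0, 0.6, 0.3]
grip_width: 29.9
grip_force: 0.0
```

>>> {"fn": "carry_out", "kwargs": {"plan": [{"wx": 0, "wy": 0, "wz": 0, "tx": 0.7, "ty": 0, "tz": 10, "hand": 165}, {"wx": 0, "wy": 0, "wz": 0, "tx": 0, "ty": 0, "tz": 10, "hand": 165}, {"wx": 0, "wy": 0, "wz": 0, "tx": 0, "ty": 0, "tz": 8, "hand": 165}, {"wx": 0, "wy": 0, "wz": 0, "tx": 0, "ty": 0, "tz": 7, "hand": 165}, {"wx": 0, "wy": 0, "wz": 0, "tx": 0, "ty": 0, "tz": 6, "hand": 165}, {"wx": 0, "wy": 0, "wz": 0, "tx": 0, "ty": 0, "tz": 4, "hand": 165}, {"wx": 0, "wy": 0, "wz": 0, "tx": 0, "ty": 0, "tz": 0, "hand": 240}, {"wx": 0, "wy": 0, "wz": 0, "tx": 0, "ty": 0, "tz": 0, "hand": 240}, {"wx": 0, "wy": 0, "wz": 0, "tx": 0, "ty": 0, "tz": 0, "hand": 240}, {"wx": 0, "wy": 0, "wz": 0, "tx": 0, "ty": 0, "tz": 0, "hand": 240}], "grip_force": 30}}

```text
time_s: 16.1
tcp_pos: [603.9, 74.3, 72.8]
eef_rot: [179.9, -0.0, 58.5]
contact_force: [3.7, -2.8, -7.6]
grip_width: 10.9
grip_force: 34.2
```

>>> {"fn": "carry_out", "kwargs": {"plan": [{"wx": 0, "wy": 0, "wz": -8, "tx": 0, "ty": 0, "tz": 0, "hand": 240}, {"wx": 0, "wy": 0, "wz": -8, "tx": 0, "ty": 0, "tz": 0, "hand": 240}, {"wx": 0, "wy": 0, "wz": -8, "tx": 0, "ty": 0, "tz": 0, "hand": 240}, {"wx": 0, "wy": 0, "wz": -8, "tx": 0, "ty": 0, "tz": 0, "hand": 240}, {"wx": 0, "wy": 0, "wz": -8, "tx": 0, "ty": 0, "tz": 0, "hand": 240}, {"wx": 0, "wy": 0, "wz": -8, "tx": 0, "ty": 0, "tz": 0, "hand": 240}, {"wx": 0, "wy": 0, "wz": -8, "tx": 0, "ty": 0, "tz": 0, "hand": 240}]}}

```text
time_s: 16.8
tcp_pos: [603.6, 74.2, 72.8]
eef_rot: [180.0, 0.1, 114.8]
contact_force: [3.1, -4.0, -6.4]
grip_width: 11.6
grip_force: 34.2
```

>>> {"fn": "carry_out", "kwargs": {"plan": [{"wx": 0, "wy": 0, "wz": -8, "tx": 0, "ty": 0, "tz": 0, "hand": 240}, {"wx": 0, "wy": 0, "wz": -8, "tx": 0, "ty": 0, "tz": 0, "hand": 240}, {"wx": 0, "wy": 0, "wz": -8, "tx": 0, "ty": 0, "tz": 0, "hand": 240}, {"wx": 0, "wy": 0, "wz": -8, "tx": 0, "ty": 0, "tz": 0, "hand": 240}, {"wx": 0, "wy": 0, "wz": -8, "tx": 0, "ty": 0, "tz": 0, "hand": 240}, {"wx": 0, "wy": 0, "wz": -8, "tx": 0, "ty": 0, "tz": 0, "hand": 240}, {"wx": 0, "wy": 0, "wz": -8, "tx": 0, "ty": 0, "tz": 0, "hand": 240}, {"wx": 0, "wy": 0, "wz": -8, "tx": 0, "ty": 0, "tz": 0, "hand": 240}, {"wx": 0, "wy": 0, "wz": 0, "tx": 0, "ty": 0, "tz": 0, "hand": 240}, {"wx": 0, "wy": 0, "wz": 0, "tx": 0, "ty": 0, "tz": 0, "hand": 240}]}}

```text
time_s: 17.8
tcp_pos: [603.6, 74.1, 72.8]
eef_rot: [-179.9, 0.1, 178.3]
contact_force: [3.3, -4.3, -8.1]
grip_width: 11.0
grip_force: 34.1
```

All three turns are made. Releasing, rising and checking before touching the toggle.

>>> {"fn": "carry_out", "kwargs": {"plan": [{"wx": 0, "wy": 0, "wz": 0, "tx": 0, "ty": 0, "tz": 0, "hand": 165}, {"wx": 0, "wy": 0, "wz": 0, "tx": 0, "ty": 0, "tz": 0, "hand": 165}, {"wx": 0, "wy": 0, "wz": 0, "tx": 0, "ty": 0, "tz": 0, "hand": 165}, {"wx": 0, "wy": 0, "wz": 0, "tx": 0, "ty": 0, "tz": -25, "hand": 165}, {"wx": 0, "wy": 0, "wz": 0, "tx": 0, "ty": 0, "tz": -35, "hand": 165}, {"wx": 0, "wy": 0, "wz": 0, "tx": -5.5, "ty": -37.5, "tz": -30, "hand": 255}, {"wx": 0, "wy": 0, "wz": 0, "tx": -6, "ty": -37.5, "tz": -30, "hand": 255}, {"wx": 0, "wy": 0, "wz": 7.4, "tx": 0, "ty": 0, "tz": 0, "hand": 255}, {"wx": 0, "wy": 0, "wz": 7.4, "tx": 0, "ty": 0, "tz": 0, "hand": 255}, {"wx": 0, "wy": 0, "wz": 0, "tx": 0, "ty": 0, "tz": 0, "hand": 255}]}}

```text
time_s: 18.8
tcp_pos: [612.4, -0.5, 193.8]
eef_rot: [180.0, 0.0, 163.6]
contact_force: [-0.2, -0.6, 0.2]
grip_width: -0.2
grip_force: 0.0
```

>>> {"fn": "carry_out", "kwargs": {"plan": [{"wx": 0, "wy": 0, "wz": 0, "tx": 0, "ty": 0, "tz": 0, "hand": 255}, {"wx": 0, "wy": 0, "wz": 0, "tx": 0, "ty": 0, "tz": 0, "hand": 255}]}}

```text
time_s: 19.0
tcp_pos: [612.3, -0.1, 192.9]
eef_rot: [180.0, -0.0, 163.8]
contact_force: [0.5, 0.9, 1.3]
grip_width: -0.1
grip_force: 0.0
```

```bash
python3 bars.py v1; python3 - <<'E'
from h import *
t=r.sense()['tcp_pos']
p=r.snapshot('wrist');K=p['camera_matrix'];v,u=np.mgrid[:480,:640];z=p['range_z']
W=(np.stack([(u-K[0,2])/K[0,0]*z,(v-K[1,2])/K[1,1]*z,z],-1)-p['t'])@p['R']
m=(np.hypot(W[...,0]-t[0],W[...,1]-t[1])<40)&(z>0)&(W[...,2]>t[2]-40)&(W[...,2]<t[2]+40)
D=W[m]-t; a=np.radians(-16.4);B=np.c_[D[:,0]*np.cos(a)+D[:,1]*np.sin(a),-D[:,0]*np.sin(a)+D[:,1]*np.cos(a),D[:,2]]
print('finger rel. TCP in box axes',np.percentile(B,[1,5,50,95,99],axis=0).round(1))
E
```

```text
19.0 [ 6.12313815e+02 -6.81270402e-02  1.92877771e+02] [ 1.79996919e+02 -3.60707921e-02  1.63809381e+02] [-10.5  31.   85.5   0.   63.5 -84.3] [0.51646852 0.92628057 1.32750357]
899 [602.   73.3] [array([12.3, 36.2]), np.float64(88.5)]
234 [618.4 133.8] [array([ 5.4, 35.2]), np.float64(73.3)]
89 [ 533.8 -128.4] [array([4.4, 9.6]), np.float64(74.1)]
914 [559.5 -70. ] [array([36.4, 12.5]), np.float64(58.5)]
872 [580.7   1.4] [array([36.2, 12.3]), np.float64(88.3)]
finger rel. TCP in box axes [[-13.  -14.1  14.6]
 [-12.8 -13.   17. ]
 [-11.9  -1.   29.5]
 [ -8.   11.2  39.1]
 [ -7.8  12.4  39.8]]
```

View pics/v1.png

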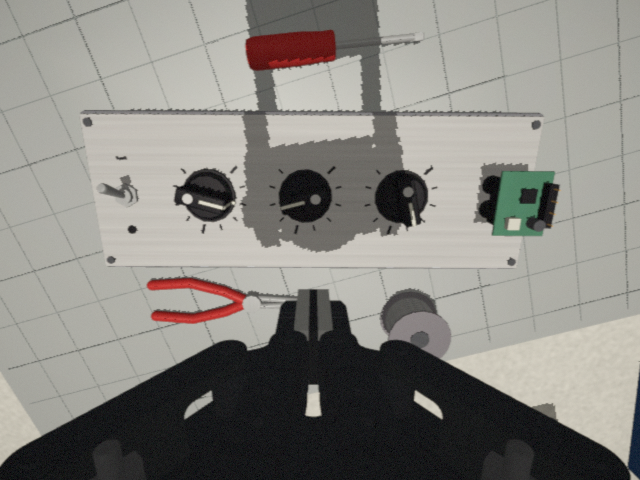

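All pointers read correctly with up = near side: hundreds (402,195) to (415,222) = 4, tens (305,195) to (281,208) = 7, units (208,195) to (223,207) = 2. The toggle at (115,190) is still off. Next I move to the near side of the toggle with the fingers shut.

>>> {"fn": "carry_out", "kwargs": {"plan": [{"wx": 0, "wy": 0, "wz": 0, "tx": 18, "ty": -36.5, "tz": 0, "hand": 255}, {"wx": 0, "wy": 0, "wz": 0, "tx": 18, "ty": -36.5, "tz": 0, "hand": 255}, {"wx": 0, "wy": 0, "wz": 0, "tx": 18, "ty": -36.5, "tz": 0, "hand": 255}, {"wx": 0, "wy": 0, "wz": 0, "tx": 18, "ty": -36.5, "tz": 0, "hand": 255}, {"wx": 0, "wy": 0, "wz": 0, "tx": 0, "ty": 0, "tz": 0, "hand": 255}, {"wx": 0, "wy": 0, "wz": 0, "tx": 0, "ty": 0, "tz": 20, "hand": 255}, {"wx": 0, "wy": 0, "wz": 0, "tx": 0, "ty": 0, "tz": 25, "hand": 255}, {"wx": 0, "wy": 0, "wz": 0, "tx": 0, "ty": 0, "tz": 15, "hand": 255}, {"wx": 0, "wy": 0, "wz": 0, "tx": 0, "ty": 0, "tz": 0, "hand": 255}, {"wx": 0, "wy": 0, "wz": 0, "tx": 0, "ty": 0, "tz": 0, "hand": 255}]}}

```text
time_s: 20.1
tcp_pos: [503.1, -120.0, 133.0]
eef_rot: [180.0, 0.0, 163.7]
contact_force: [0.9, -0.2, 0.3]
grip_width: -0.2
grip_force: 0.0
```

```bash
python3 bars.py | grep -v "36\|37"; python3 - <<'E'
from h import *
t=r.sense()['tcp_pos'];d=t[:2]-[541.9,-132.1];a=np.radians(-16.4)
print('TCP in box axes rel pivot',d[0]*np.cos(a)+d[1]*np.sin(a),-d[0]*np.sin(a)+d[1]*np.cos(a),t[2])
E
```

```text
TCP in box axes rel pivot -40.23962047287586 0.4443123824692634 133.54756972445668
```

>>> {"fn": "carry_out", "kwargs": {"plan": [{"wx": 0, "wy": 0, "wz": 0, "tx": 0, "ty": 0, "tz": 20, "hand": 255}, {"wx": 0, "wy": 0, "wz": 0, "tx": 0, "ty": 0, "tz": 20, "hand": 255}, {"wx": 0, "wy": 0, "wz": 0, "tx": 0, "ty": 0, "tz": 12, "hand": 255}, {"wx": 0, "wy": 0, "wz": 0, "tx": 0, "ty": 0, "tz": 6, "hand": 255}, {"wx": 0, "wy": 0, "wz": 0, "tx": 0, "ty": 0, "tz": 0, "hand": 255}, {"wx": 0, "wy": 0, "wz": 0, "tx": 0, "ty": 0, "tz": 0, "hand": 255}]}}

```text
time_s: 20.75
tcp_pos: [503.1, -120.7, 75.6]
eef_rot: [-180.0, 0.1, 163.7]
contact_force: [-0.6, -0.4, 0.2]
grip_width: 0.2
grip_force: 0.0
```

>>> {"fn": "carry_out", "kwargs": {"plan": [{"wx": 0, "wy": 0, "wz": 0, "tx": -6, "ty": 0, "tz": 0, "hand": 255}, {"wx": 0, "wy": 0, "wz": 0, "tx": -6, "ty": 0, "tz": 0, "hand": 255}, {"wx": 0, "wy": 0, "wz": 0, "tx": -5, "ty": 0, "tz": 0, "hand": 255}, {"wx": 0, "wy": 0, "wz": 0, "tx": -4, "ty": 0, "tz": 0, "hand": 255}, {"wx": 0, "wy": 0, "wz": 0, "tx": -3, "ty": 0, "tz": 0, "hand": 255}, {"wx": 0, "wy": 0, "wz": 0, "tx": -3, "ty": 0, "tz": 0, "hand": 255}, {"wx": 0, "wy": 0, "wz": 0, "tx": -2, "ty": 0, "tz": 0, "hand": 255}, {"wx": 0, "wy": 0, "wz": 0, "tx": 0, "ty": 0, "tz": 0, "hand": 255}]}}

```text
time_s: 21.55
tcp_pos: [531.7, -129.2, 75.1]
eef_rot: [-180.0, 0.2, 163.7]
contact_force: [0.4, 0.4, 0.9]
grip_width: 0.3
grip_force: 0.0
```

>>> {"fn": "carry_out", "kwargs": {"plan": [{"wx": 0, "wy": 0, "wz": 0, "tx": -3, "ty": 0, "tz": 0, "hand": 255}, {"wx": 0, "wy": 0, "wz": 0, "tx": 0, "ty": 0, "tz": 0, "hand": 255}, {"wx": 0, "wy": 0, "wz": 0, "tx": 15, "ty": 0, "tz": 0, "hand": 255}, {"wx": 0, "wy": 0, "wz": 0, "tx": 15, "ty": 0, "tz": 0, "hand": 255}, {"wx": 0, "wy": 0, "wz": 0, "tx": 0, "ty": 0, "tz": -40, "hand": 255}, {"wx": 0, "wy": 0, "wz": 0, "tx": 0, "ty": 0, "tz": -45, "hand": 255}, {"wx": 0, "wy": 0, "wz": 0, "tx": -40, "ty": 20, "tz": -15, "hand": 255}, {"wx": 0, "wy": 0, "wz": 0, "tx": -45, "ty": 20, "tz": 0, "hand": 255}, {"wx": 0, "wy": 0, "wz": 0, "tx": -45, "ty": 20, "tz": 0, "hand": 255}, {"wx": 0, "wy": 0, "wz": 0, "tx": 0, "ty": 0, "tz": 0, "hand": 255}]}}

```text
time_s: 22.55
tcp_pos: [652.8, -99.8, 175.6]
eef_rot: [180.0, 0.5, 163.8]
contact_force: [-1.0, -0.4, 0.4]
grip_width: -0.0
grip_force: 0.0
```

```bash
python3 bars.py v2
```

```text
22.55 [652.81517157 -99.83893997 175.59295496] [179.96123206   0.51434517 163.8037305 ] [-18.4  35.5  79.5   0.1  64.4 -92.2] [-0.96737254 -0.36408942  0.39398692]
1549 [602.3  72.8] [array([13.4, 36.4]), np.float64(88.6)]
1262 [559.6 -70.2] [array([36.2, 12.1]), np.float64(58.5)]
1275 [580.8   1. ] [array([36.2, 12. ]), np.float64(88.5)]
81 [ 548.7 -133.7] [array([5.1, 9.8]), np.float64(72.0)]
```

View pics/v2.png

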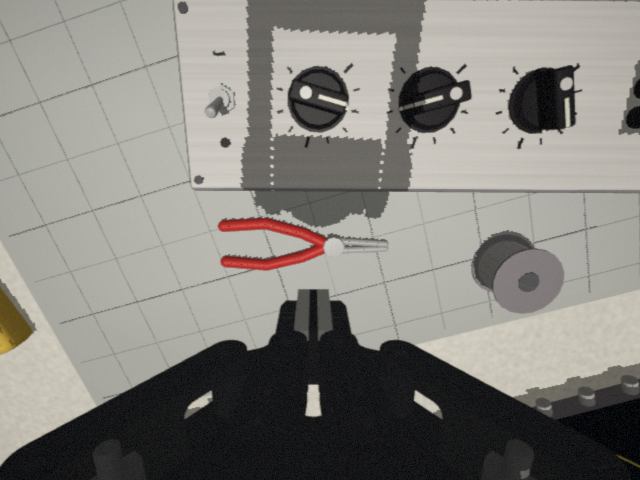

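The bat tip has moved from x=534 to x=548.7. In the picture it leans at (213,105) towards the round on-mark at (225,142). The dials still read 4, 7 and 2, and the arm is clear. Handing in.

```bash
python3 -c "
from station import r
print(r.sign_off())"
```

```text
the job is handed in; nothing more can be done
None
```

The box is set to 472 with the toggle flipped to on afterwards; in the last wrist picture the dials read 4, 7 and 2 and the arm was clear. The job is handed in, but the hand-in returned no verdict.

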